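Gauge the marked spot on a fridge panel

ROBOT

A 6-joint arm with a two-finger parallel gripper is mounted at the origin on the work surface. World frame = base frame: x ahead of the robot, y to its left, z up, the work surface at z = 0. Lengths are in mm, angles in rad, forces in N, time in s.
With the tool pointing down it reaches from about 325 to 850 mm from the base axis. Payload 15.5 kg.
Tool frame: the origin (TCP) lies on the mounting face of the last link; the fingertips stand 191 mm ahead of it and the grasp point (between the pads) lies 172 mm ahead of it; y points along the fingers, x is the direction in which the jaws open and shut, and the axes are right-handed (so a half turn about y gives the same grasp; the last joint's range is limited). The gripper opens to 91 mm and grips with 3 to 60 N. Pads are 32 mm wide; open, the fingers measure 118 mm over their backs; the gripper's body (76 mm by 178 mm) begins 60 mm behind the grasp point.
Start: joints at [1.093, 0.494, 1.345, -0, 1.302, -0.096], TCP at [232.866, 580.001, 404.715] pointing down, gripper open.
Joint ranges: [-2.91, 2.91], [-0.82, 2.16], [0.22, 2.67], [-1.22, 4.37], [0.12, 2.79], [-3.08, 3.08]. Speed limits (rad/s): [1.89, 1.89, 2.57, 3.01, 3.01, 3.01].

INTERFACE

Orientations are given as a 3x3 rotation matrix whose columns are the frame's x, y, z axes.
In Python, from cell import * gives the robot as it stands.
- The arm moves only by the tool drive_tool, never from a script. Its argument "steps" is text: rows parted by semicolons, each of 7 numbers parted by spaces: the finger opening in m, from 0 to 0.0912, then the shift along the tool's x, y, z in m, then the turn, a rotation vector about the tool's x, y, z in degrees. A call has 1 to 8 rows; each row shifts and turns the commanded pose from where the row before left it, along the tool's axes as they then stand; what a row does not reach is not made up. A row lasts 1/8 s, in which the tool goes at most 62.5 mm and 10.7 degrees, less where a joint would pass 70% of its speed; a pose out of reach is approached as far as the arm can. A call is refused whole if a number of a shift passes 0.0625 or a number of a turn 10.7, either way. A call with a gripper value outside its range is refused whole. The fingers move at their own pace and stop on an object; "grip_force" is the grip in N (left out, the last holds). Time passes only in rows, so rows that do not move let the fingers close. It gives the time, the measured TCP pose, the force and the opening at its end, in the units of the state.
- get_obs(): the state, without advancing time (a new reading comes with each control period).
- snapshot(name): name is "scene" or "top"; returns the picture (420x560x3 uint8, blue, green, red); there is no depth.
- calibration(name): a dict with "vertical_fov" (degrees; the focal length in pixels is half the picture's height over the tangent of half this angle, whatever the lens; pixels are square), "cx", "cy" (the principal point, pixels), "extrinsics" (4x4, takes a point from camera to world coordinates). Camera axes: x right, y down, z forward; pixel columns grow to the right and rows downward; lengths in mm; the calibration is good to about 2 mm. A picture is of the moment at which its call begins. calibration takes no time and is no camera call.
- sign_off(): hands the job in, once; it reports no verdict.
The state is a dict: "time": time; "qpos": joint angles; "qvel": joint speeds; "effort": joint torques, N m; "eef_pos": TCP position; "orientation": TCP orientation; "wrist_force": force on the tool from outside, world axes, zero at the start; "moment": the same for the moment, N m; "gripper_width": finger opening in mm.
Only numpy, scipy, OpenCV 4.12 (cv2) and the standard library are available. Lean on these libraries where they do the work, as an engineer would, in place of code of your own. Each camera call takes 0.05 s, during which the arm holds its last target.

TASK

Take the thickness probe out of its stand and first zero it: with the probe upright, press its sprung tip gently on the steel disc of the reference block for about a second. Then press the tip gently inside the ring drawn on the tilted fridge panel, with the probe square to the panel's face and the sprung tip pushed about half-way in, and finish while still holding it there. Never press hard at either place, do not shift the panel, and leave the other things on the table alone.

Things in the scene. Friction and masses are not known exactly. Their poses are not given: they have to be found in the camera images.
- probe_grip (a point): Centre of the grip of the loose thickness probe, a straight round pen-like instrument 130 mm long, 0.22 kg, standing tip down in its stand. On its axis, 100 mm above the end of the tip; z from tip to top. Grey grip 30 mm across with two rubber bands, 66 to 130 mm above the end of the tip: hold it there.
- probe: The same probe; origin at the end of the sprung tip when fully out, z along the axis from tip to top. Up from the tip: sprung domed steel tip 12 mm across, sticking out 14 mm; steel nose 18 mm across up to 60 mm; black collar 40 mm across from 60 to 66 mm; then the grip.
- probe_tip (a point): The end of the probe's sprung domed tip (it moves with the tip); z along the probe's axis towards its top.
- plunger (a joint): How far the sprung tip is pushed into the probe, in m: 0 fully out, 0.010 fully in, a hard stop. The spring pushes with 0.8 N at first, and 0.4 N more per mm: 2.8 N half-way, 4.8 N fully in.
- dock: The probe's stand, fixed: a grey upright tube 48 mm across, 70 mm high, bore 26 mm, on a black round foot 90 mm across. Origin at the centre of its underside. The probe's collar rests on the rim, the end of its tip 10 mm above the table; it lifts straight out and is clear when the tip is above 70 mm.
- ref_block: The reference block, fixed: a black block 70 x 70 mm, 18 mm high, with a steel disc 52 mm across raised 6 mm on it. Origin at the centre of its underside. From one time to the next, stand and block may swap places.
- ref_top (a point): Centre of the reference block's level steel disc, on its upper face, 24 mm above the table.
- rest: The fixed tilting rest: dark steel base 250 (x) by 310 (y) mm, origin at the centre of its underside. A stiff hinge runs along its near (-x) edge, 30 mm up; from it the grey panel (215 mm up the slope, 262 mm wide) rises to +x at a slope of 7 to 26 degrees that varies. It does not give under light pressing. Steel arcs at both sides reach 145 mm high.
- mark (a point): Centre of the ring drawn in black on the panel's face (36 mm across outside, line 3 mm), 125 mm up the slope from the hinge, 35 mm to +y of the panel's middle line. x points up the slope, y along the hinge, z square out of the face. The two pen crosses on the panel are other spots, not to be measured.
- tape_roll: Bystander: an upright-axis roll of tape, 84 mm across, 48 mm high. Origin at the centre of its underside.
- screwdriver: Bystander: a screwdriver of about 150 mm lying on the table.
There are look-alikes about, which are no part of the job. Leave any pink look-alike of the probe alone.

How it is judged (in metres and radians):
On the way, in this order (a step that is already met when the one before it is completed fails the run):
1. the probe is held by the fingers, clear above its stand (contact force between probe and the fingers above 1 N and height (world z) of probe_tip above 0.072 m), for 0.1 s.
2. zeroed: the tip presses the reference disc, pushed in 1.5 to 9 mm, with the probe within 10 degrees of upright, for half a second (contact force between probe and ref_block above 0.5 N and horizontal distance between probe_tip and ref_top below 0.024 m and value of joint plunger between 0.0015 and 0.009 m and angle between probe's own z axis and vertical below 0.175 rad), for 0.5 s.
At the end, for the whole second after the job is handed in: The fingers hold the probe still with its tip on the panel within 10 mm of the ring's centre, its axis within 8 degrees of square to the panel, the tip pushed in 2 to 8.5 mm and pressing with 0.8 to 7 N; the panel has not moved by more than 8 mm (distance between probe_tip and mark below 0.01 m and angle between the z axis of probe and the z axis of mark, either way round below 0.14 rad and value of joint plunger between 0.002 and 0.0085 m and contact force between probe and rest between 0.8 and 7 N and contact force between probe and the fingers above 1 N and contact force between probe and dock below 0.1 N and contact force between probe and ref_block below 0.1 N and linear speed of probe below 0.02 m/s and distance of mark from where it was at the start of the episode below 0.008 m); the arm keeps its last pose, push and grip.
It fails at once if the probe is pressed hard (over 20 N) on the reference block or the panel (contact force between probe and ref_block above 20 N or contact force between probe and rest above 20 N).
It fails at once if the panel is shifted by more than 12 mm (distance of mark from where it was at the start of the episode above 0.012 m).
It fails at once if a bystander is moved by more than 30 mm (distance of any of tape_roll, screwdriver from where it was at the start of the episode above 0.03 m).
It also fails if it takes over 53 s, if anything falls off the work surface, if the arm or the gripper's body presses on something with over 40 N, if the wrist force passes 120 N, or if a joint passes its speed limit or range.

## Working session

There is one attempt and no reset: what is moved stays moved. The work goes in short steps, Python scripts to look and compute and a tool call to move; the robot and the scene stay as the last step left them, time stands still between calls to the robot, and variables do not carry over. Pictures are saved under pics/ and viewed, and the job is handed in when it is done.

Besides the shell and the picture viewer there is one more tool, called after "Request:" as name(argument=value, ...) on one line, values as JSON. drive_tool: Moves the arm, as the interface text tells. Its arguments: {"type":"object","properties":{"steps":{"type":"string"},"grip_force":{"type":"number"}},"required":["steps"]}

```bash
mkdir -p pics; ls
python3 - <<'E'
from cell import *
import cv2,numpy as np
np.set_printoptions(suppress=True,precision=4)
o=get_obs();print(o)
for n in("scene","top"):
    cv2.imwrite(f"pics/{n}0.png",snapshot(n)); print(n,calibration(n))
E
```

```text
pics
{'time': 0.0, 'qpos': array([ 1.0935,  0.4942,  1.3461,  0.    ,  1.3025, -0.0955]), 'qvel': array([ 0.001 , -0.0004,  0.0013,  0.0008, -0.002 ,  0.0001]), 'effort': array([  0.0011, -87.8828, -38.183 ,   0.0707,   0.0536,  -0.0001]), 'eef_pos': array([232.7955, 579.8628, 404.1322]), 'orientation': array([[ 0.3726, -0.0006, -0.928 ],
       [ 0.928 , -0.0011,  0.3726],
       [-0.0012, -1.    ,  0.0001]]), 'wrist_force': array([0.6953, 0.0482, 0.4311]), 'moment': array([-0.0037,  0.0093,  0.0096]), 'gripper_width': 91.33652436167264}
scene {'vertical_fov': 52.41908108277139, 'cx': 277.84490525152216, 'cy': 211.0292578945952, 'extrinsics': array([[  -0.3467,    0.5264,   -0.7763, 1234.9488],
       [   0.938 ,    0.1943,   -0.2872,  328.9611],
       [  -0.0003,   -0.8277,   -0.5611,  612.6169],
       [   0.    ,    0.    ,    0.    ,    1.    ]])}
top {'vertical_fov': 56.015873487001066, 'cx': 283.8078620373577, 'cy': 210.80487087935296, 'extrinsics': array([[  0.0181,  -0.9846,   0.1736, 410.6155],
       [ -0.9998,  -0.0191,  -0.0044,  67.0739],
       [  0.0077,  -0.1735,  -0.9848, 851.8807],
       [  0.    ,   0.    ,   0.    ,   1.    ]])}
```

View pics/scene0.png

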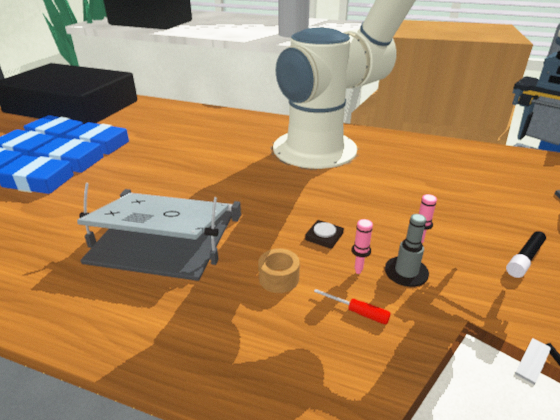

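View pics/top0.png

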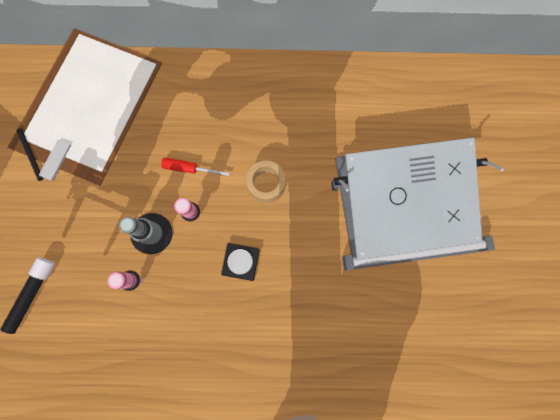

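Run:
```python
import cv2,numpy as np
a=cv2.imread("pics/scene0.png");b=cv2.imread("pics/top0.png")
c=cv2.resize(a[185:315,295:455],None,fx=3.5,fy=3.5,interpolation=cv2.INTER_CUBIC)
d=cv2.resize(b[180:310,95:275],None,fx=3.5,fy=3.5,interpolation=cv2.INTER_CUBIC)
cv2.imwrite("pics/cs.png",c);cv2.imwrite("pics/ct.png",d)
cv2.imwrite("pics/cp.png",cv2.resize(b[125:280,320:510],None,fx=4,fy=3.8,interpolation=cv2.INTER_CUBIC))
cv2.imwrite("pics/cq.png",cv2.resize(a[170:285,70:250],None,fx=4,fy=4,interpolation=cv2.INTER_CUBIC))
```

```text
(no output)
```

View pics/cs.png

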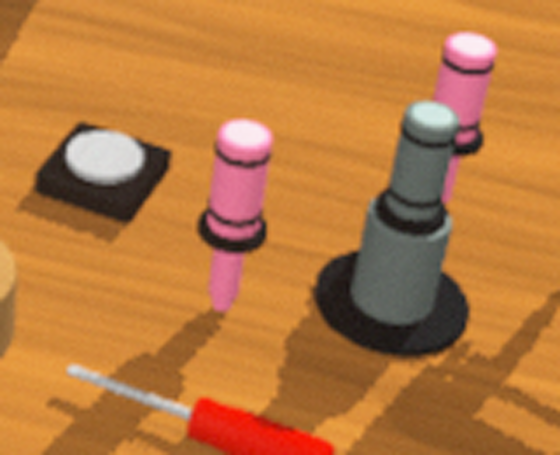

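View pics/ct.png

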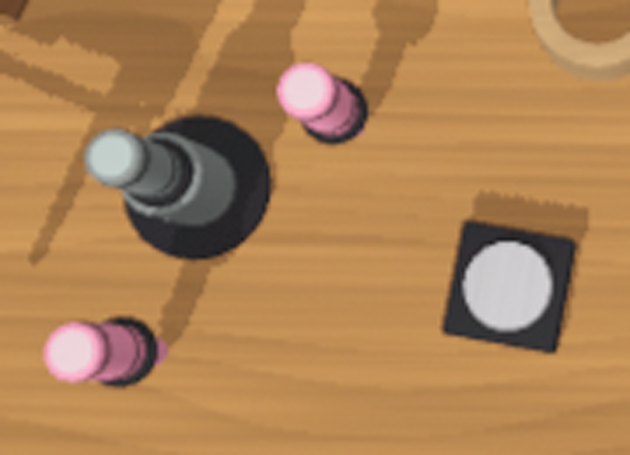

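View pics/cp.png

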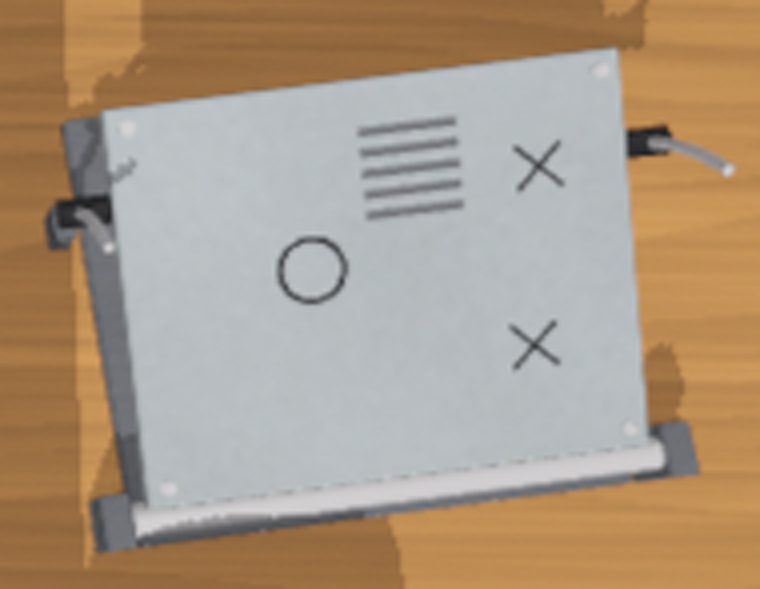

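View pics/cq.png

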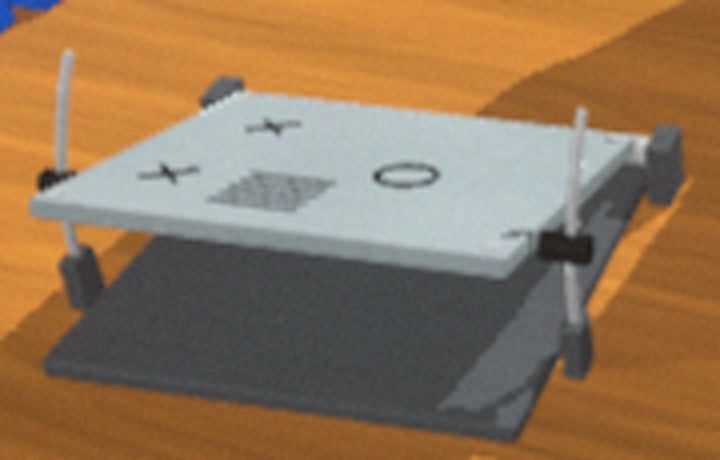

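```bash
cat > h.py <<'E'
from cell import *
import cv2,numpy as np
np.set_printoptions(suppress=True,precision=3)
def K(n):
    c=calibration(n);f=210/np.tan(np.radians(c["vertical_fov"]/2));return f,c["cx"],c["cy"],np.array(c["extrinsics"])
def ray(n,p):
    f,cx,cy,E=K(n);d=E[:3,:3]@np.array([(p[0]-cx)/f,(p[1]-cy)/f,1]);return E[:3,3],d/np.linalg.norm(d)
def onz(n,p,z):
    o,d=ray(n,p);return o+d*(z-o[2])/d[2]
def tri(ps,pt):
    a,u=ray("scene",ps);b,v=ray("top",pt)
    s=np.linalg.lstsq(np.c_[u,-v],b-a,rcond=None)[0]
    p,q=a+u*s[0],b+v*s[1];return (p+q)/2,np.linalg.norm(p-q)
def proj(n,P):
    f,cx,cy,E=K(n);q=E[:3,:3].T@(np.array(P)-E[:3,3]);return np.array([f*q[0]/q[2]+cx,f*q[1]/q[2]+cy])
E
python3 - <<'E'
from h import *
S=lambda x,y:(x/3.5+295,y/3.5+185); T=lambda x,y:(x/3.5+95,y/3.5+180)
S2=lambda x,y:(x/4+70,y/4+170); T2=lambda x,y:(x/4+320,y/3.8+125)
for k,s,t,z in [("cap",S(432,117),T(115,157),140),("disc",S(105,157),T(507,286),24),("foot",S(392,303),T(197,187),5)]:
    print(k,tri(s,t),onz("scene",s,z),onz("top",t,z))
for k,s,t in [("ring",S2(406,175),T2(313,270)),("c1",S2(168,172),T2(538,166)),("c2",S2(273,126),T2(535,345)),
  ("corner ur",S2(32,200),T2(615,49)),("corner ul",S2(508,263),T2(103,111)),("rivul",S2(495,245),T2(128,128))]:
    print(k,tri(s,t))
E
```

```text
cap (array([505.181, 349.018, 135.593]), np.float64(1.9595160690497928)) [511.236 349.742 140.   ] [504.744 346.257 140.   ]
disc (array([447.372, 154.179,  17.58 ]), np.float64(1.408427333939886)) [455.596 156.714  24.   ] [447.28  152.834  24.   ]
foot (array([505.569, 350.304,  -1.504]), np.float64(1.5252410489165327)) [512.878 350.791   5.   ] [504.982 347.366   5.   ]
ring (array([ 582.13 , -166.097,   74.105]), np.float64(1.4341796448266824))
c1 (array([ 638.532, -278.662,   85.513]), np.float64(0.27919058143137715))
c2 (array([ 546.443, -282.732,   58.999]), np.float64(1.6080369136167374))
corner ur (array([ 699.082, -314.425,   98.61 ]), np.float64(1.865877084410244))
corner ul (array([659.862, -56.296,  97.532]), np.float64(2.8932270994655385))
rivul (array([650.489, -68.567,  98.871]), np.float64(2.55873086666859))
```

Run:
```python
from h import *
b=cv2.imread("pics/top0.png").astype(int)
# table top edge: R-B jump
xs=[];ys=[]
s=b[:,:,2]-b[:,:,0]
for x in range(5,556,10):
    col=s[25:75,x]; g=np.diff(cv2.GaussianBlur(col.astype(np.float32),(1,5),0).ravel()); i=np.argmax(g)
    xs.append(x);ys.append(25+i)
ys=np.array(ys);xs=np.array(xs);print(ys)
p=np.polyfit(xs,ys,1);r=ys-np.polyval(p,xs);print(r)
a=cv2.imread("pics/scene0.png").astype(int);s=a[:,:,2]-a[:,:,0]
xs=[];ys=[]
for x in range(5,440,10):
    col=s[280:419,x]; g=np.diff(cv2.GaussianBlur(col.astype(np.float32),(1,5),0).ravel()); i=np.argmin(g)
    xs.append(x);ys.append(280+i)
print(ys)
```

```text
[43 43 43 44 44 44 42 28 31 35 39 43 45 46 46 46 46 47 47 47 47 48 48 48
 48 48 48 49 49 49 49 49 50 50 50 50 50 51 51 51 51 51 52 52 52 52 52 53
 53 53 53 53 54 54 54 54]
[  2.664   2.393   2.123   2.853   2.583   2.312   0.042 -14.228 -11.498
  -7.769  -4.039  -0.309   1.421   2.151   1.88    1.61    1.34    2.07
   1.799   1.529   1.259   1.989   1.718   1.448   1.178   0.908   0.637
   1.367   1.097   0.827   0.557   0.286   1.016   0.746   0.476   0.205
  -0.065   0.665   0.395   0.124  -0.146  -0.416   0.314   0.044  -0.227
  -0.497  -0.767  -0.037  -0.308  -0.578  -0.848  -1.118  -0.389  -0.659
  -0.929  -1.199]
[np.int64(358), np.int64(361), np.int64(366), np.int64(369), np.int64(373), np.int64(377), np.int64(381), np.int64(385), np.int64(389), np.int64(393), np.int64(396), np.int64(401), np.int64(404), np.int64(408), np.int64(412), np.int64(416), np.int64(325), np.int64(310), np.int64(297), np.int64(341), np.int64(353), np.int64(391), np.int64(342), np.int64(362), np.int64(361), np.int64(361), np.int64(359), np.int64(355), np.int64(349), np.int64(348), np.int64(349), np.int64(288), np.int64(292), np.int64(295), np.int64(299), np.int64(311), np.int64(316), np.int64(320), np.int64(323), np.int64(349), np.int64(335), np.int64(399), np.int64(384), np.int64(286)]
```

Run:
```python
from h import *
S=lambda x,y:(x/3.5+295,y/3.5+185); T=lambda x,y:(x/3.5+95,y/3.5+180)
for k,s,t in [("pinkA",S(244,137),T(306,91)),("pinkB",S(470,50),T(74,352))]:
    print(k,tri(s,t),onz("top",t,135))
print(onz("top",T(335,118),66),onz("top",T(125,352),66))
b=cv2.imread("pics/top0.png");a=cv2.imread("pics/scene0.png")
# precise blobs
def blob(img,m,near):
    n,l,st,c=cv2.connectedComponentsWithStats(m.astype(np.uint8))
    return [(np.round(c[i],2),st[i]) for i in range(1,n) if st[i][4]>30 and np.hypot(*(c[i]-near))<15]
g=b.min(axis=2); sat=b.max(axis=2).astype(int)-g
print("disc top",blob(b,(g>150)&(sat<40),(240,262)))
print("cap top",blob(b,(g>165)&(sat<40),(128,225)))
print("foot top",blob(b,(b.max(axis=2)<50),(151,233)))
gs=a.min(axis=2); ss=a.max(axis=2).astype(int)-gs
print("disc sc",blob(a,(gs>150)&(ss<40),(325,230)))
print("cap sc",blob(a,(gs>150)&(ss<60),(418,218)))
# ring by ellipse
for n,img,(x,y) in (("top",b,(398,196)),("scene",a,(171.5,213.7))):
    w=img[y.__int__()-15 if 0 else int(y)-14:int(y)+15,int(x)-16:int(x)+17]
    m=(w.max(axis=2)<(120)).astype(np.uint8)
    cs=cv2.findContours(m,cv2.RETR_EXTERNAL,cv2.CHAIN_APPROX_NONE)[0];c=max(cs,key=len)
    e=cv2.fitEllipse(c);print(n,e[0][0]+int(x)-16,e[0][1]+int(y)-14,e[1],e[2])
```

```text
pinkA (array([544.207, 253.773, 124.741]), np.float64(0.3997585052471034)) [542.363 250.942 135.   ]
pinkB (array([404.805, 365.454, 123.336]), np.float64(0.5813718739699482)) [404.95  360.373 135.   ]
[539.569 250.991  66.   ] [404.918 360.219  66.   ]
disc top [(array([239.49, 261.18]), array([227, 249,  25,  25, 484], dtype=int32))]
cap top [(array([126.38, 224.26]), array([120, 218,  13,  13, 125], dtype=int32))]
foot top [(array([157.81, 234.04]), array([139, 214,  33,  40, 519], dtype=int32)), (array([145.41, 228.3 ]), array([140, 220,  10,  19,  46], dtype=int32))]
disc sc [(array([324.32, 228.84]), array([314, 222,  22,  15, 242], dtype=int32))]
cap sc [(array([418.47, 217.29]), array([412, 214,  14,   8,  79], dtype=int32))]
top 397.66240310668945 195.76652336120605 (15.789518356323242, 16.485992431640625) 34.267860412597656
scene 176.72176361083984 213.54756355285645 (2.679342031478882, 4.344789981842041) 58.734107971191406
```

Request:
drive_tool(steps="0.0912 -0.0163 0 -0.0485 0 0 0;0.0912 -0.0163 0 -0.0485 0 0 0;0.0912 -0.0163 0 -0.0485 0 0 0;0.0912 -0.0163 0 -0.0485 0 0 0;0.0912 -0.0163 0 -0.0485 0 0 0;0.0912 -0.0163 0 -0.0485 0 0 0;0.0912 -0.0163 0 -0.0485 0 0 0;0.0912 0 0 0 0 0 0")

```text
time: 1.1
eef_pos: [507.7, 345.3, 404.3]
orientation: [[0.376, 0.0, -0.927], [0.927, -0.001, 0.376], [-0.001, -1.0, -0.0]]
wrist_force: [0.2, 0.9, -0.4]
gripper_width: 91.0
```

Run:
```python
from h import *
o=get_obs();print(o['eef_pos'],o['orientation'],o['time'],o['wrist_force'])
R=o['orientation'];p=o['eef_pos']
for n in("scene","top"):
    im=snapshot(n)
    for P in (p+R[:,1]*191, p+R[:,1]*191+R[:,0]*45.6,p+R[:,1]*191-R[:,0]*45.6,p+R[:,1]*191+R[:,0]*59,p+R[:,1]*191-R[:,0]*59):
        q=proj(n,P);cv2.circle(im,tuple(int(round(v)) for v in q),1,(0,0,255),-1)
    x0,y0=(300,60) if n=="scene" else (40,130)
    cv2.imwrite(f"pics/{n}1.png",cv2.resize(im[y0:y0+200,x0:x0+200],None,fx=3,fy=3,interpolation=cv2.INTER_CUBIC))
```

```text
[507.741 345.323 404.265] [[ 0.376  0.    -0.927]
 [ 0.927 -0.001  0.376]
 [-0.001 -1.    -0.   ]] 1.1 [ 0.221  0.876 -0.416]
```

View pics/scene1.png

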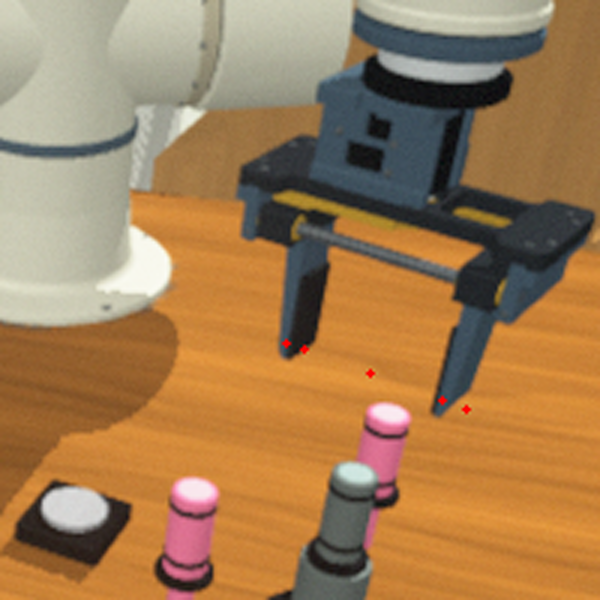

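View pics/top1.png

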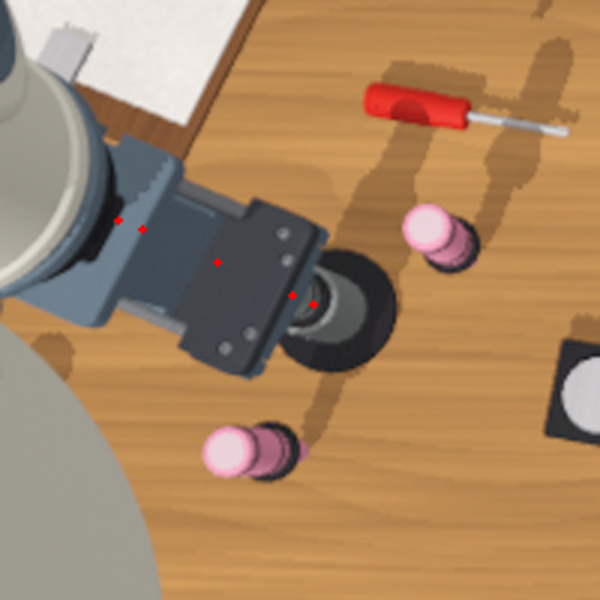

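Run:
```python
from h import *
print(onz("top",(127.5,224.5),140),onz("top",(126.4,224.3),140),onz("top",(150.9,233),3),onz("top",(239.5,261.2),24))
b=cv2.imread("pics/top0.png")
# foot: dark+grey fit circle of outer edge via eyeballed crop points ; collar edge
```

```text
[505.385 346.959 140.   ] [505.712 348.981 140.   ] [506.117 348.928   3.   ] [448.328 153.616  24.   ]
```

Request:
drive_tool(steps="0.0912 0.0018 0 0.0031 0 0 0;0.0912 0 0.0405 0 0 0 0;0.0912 0 0.0405 0 0 0 0;0.0912 0 0.041 0 0 0 0;0.0912 0 0 0 0 0 0")

```text
time: 1.82
eef_pos: [501.6, 350.9, 280.5]
orientation: [[0.371, -0.005, -0.929], [0.929, -0.003, 0.371], [-0.004, -1.0, 0.003]]
wrist_force: [-0.5, -0.0, -0.5]
gripper_width: 91.1
```

Run:
```python
from h import *
im=snapshot("scene");cv2.imwrite("pics/scene2.png",cv2.resize(im[120:320,300:500],None,fx=3,fy=3,interpolation=cv2.INTER_CUBIC))
print(get_obs()['wrist_force'])
```

```text
[0.095 0.302 1.073]
```

View pics/scene2.png

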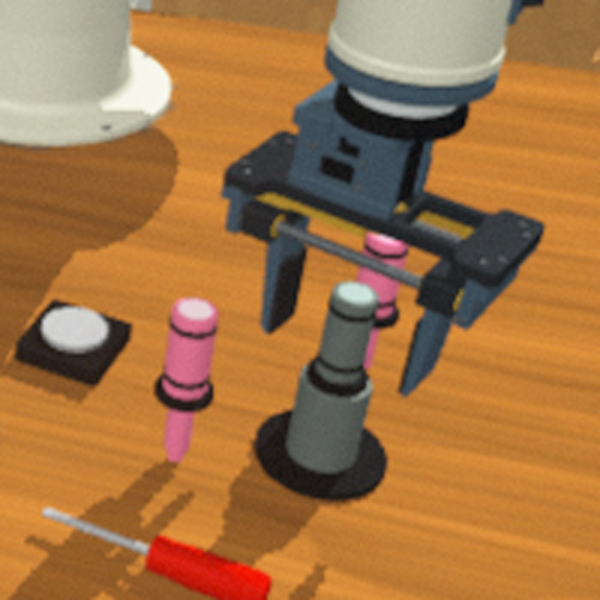

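Run:
```python
from h import *
o=get_obs();print(o['eef_pos'],o['orientation'],o['time'],o['qvel'])
print((o['eef_pos']+172*o['orientation'][:,1]))
```

```text
[502.416 351.142 282.563] [[ 0.371 -0.002 -0.928]
 [ 0.928 -0.001  0.371]
 [-0.002 -1.     0.001]] 1.875 [-0.008 -0.038 -0.036 -0.002  0.013  0.001]
[502.111 350.976 110.563]
```

Request:
drive_tool(steps="0.0912 -0.0014 0 -0.0034 0 0 0;0.0912 0 0 0 0 0 0;0 0 0 0 0 0 0;0 0 0 0 0 0 0;0 0 0 0 0 0 0;0 0 0 0 0 0 0;0 0 0 0 0 0 0;0 0 0 0 0 0 0", grip_force=30)

```text
time: 2.88
eef_pos: [505.8, 347.9, 282.7]
orientation: [[0.373, -0.0, -0.928], [0.928, -0.0, 0.373], [-0.0, -1.0, 0.0]]
wrist_force: [0.3, 0.0, -0.4]
gripper_width: 34.3
```

Request:
drive_tool(steps="0 0 0 0 0 0 0;0 0 0 0 0 0 0;0 0 0 0 0 0 0;0 0 0 0 0 0 0", grip_force=30)

```text
time: 3.38
eef_pos: [505.8, 347.9, 282.7]
orientation: [[0.373, -0.0, -0.928], [0.928, -0.0, 0.373], [-0.0, -1.0, 0.0]]
wrist_force: [1.1, -0.1, -1.0]
gripper_width: 29.7
```

Gripped at 29.7 mm, which matches the 30 mm grip. Lift straight.

Request:
drive_tool(steps="0 0 -0.015 0 0 0 0;0 0 -0.025 0 0 0 0;0 0 -0.03 0 0 0 0;0 0 -0.03 0 0 0 0;0 0 -0.03 0 0 0 0;0 0 0 0 0 0 0;0 0 0 0 0 0 0;0 0 0 0 0 0 0")

```text
time: 4.38
eef_pos: [505.6, 347.7, 411.6]
orientation: [[0.373, -0.002, -0.928], [0.928, -0.001, 0.373], [-0.002, -1.0, 0.001]]
wrist_force: [0.0, -0.1, -1.9]
gripper_width: 29.7
```

Run:
```python
from h import *
im=snapshot("scene");cv2.imwrite("pics/scene3.png",cv2.resize(im[60:300,280:520],None,fx=2.5,fy=2.5,interpolation=cv2.INTER_CUBIC))
o=get_obs();print(o['eef_pos'],o['wrist_force'],o['gripper_width'],o['moment'])
```

```text
[505.656 347.786 411.713] [-0.369  0.571 -1.823] 29.548428852078093 [0.019 0.037 0.014]
```

View pics/scene3.png

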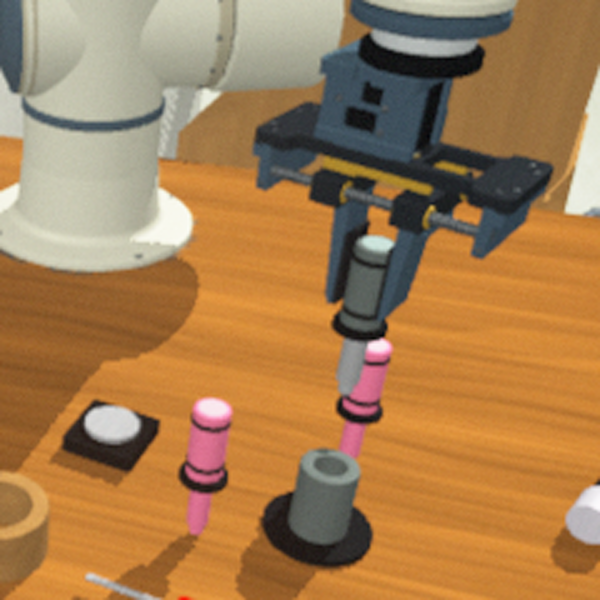

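Run:
```python
from h import *
p=onz("scene",(418.9,215.7),139);print("tip",p-[7.5,3.5,0]);q=onz("scene",(374/2.5+279.7,243/2.5+59.7),269);print("cap",q-[7.5,3.5,0])
```

```text
tip [492.358 346.308 139.   ]
cap [499.76  341.421 269.   ]
```

Request:
drive_tool(steps="0 -0.0403 0 -0.0038 0 0 0;0 -0.0403 0 -0.0038 0 0 0;0 -0.0403 0 -0.0038 0 0 0;0 -0.0403 0 -0.0038 0 0 0;0 -0.0403 0 -0.0038 0 0 0;0 0 0.04 0 0 0 0;0 0 0.04 0 0 0 0;0 0 0 0 0 0 0")

```text
time: 5.42
eef_pos: [447.5, 153.5, 330.7]
orientation: [[0.373, -0.006, -0.928], [0.928, -0.001, 0.373], [-0.003, -1.0, 0.005]]
wrist_force: [-0.1, 0.3, -0.8]
gripper_width: 29.9
```

Request:
drive_tool(steps="0 0 0 0 0 0 0;0 0 0 0 0 0 0")

```text
time: 5.68
eef_pos: [448.8, 154.0, 334.0]
orientation: [[0.372, 0.002, -0.928], [0.928, 0.0, 0.372], [0.001, -1.0, -0.002]]
wrist_force: [-0.1, -0.3, -1.8]
gripper_width: 29.8
```

Run:
```python
from h import *
im=snapshot("scene");cv2.imwrite("pics/scene4.png",cv2.resize(im[100:300,220:420],None,fx=3,fy=3,interpolation=cv2.INTER_CUBIC))
o=get_obs();print(o['eef_pos'],o['wrist_force'],o['gripper_width'],o['moment'])
```

```text
[448.729 154.001 333.908] [-0.286 -0.17  -2.608] 29.198247546758424 [ 0.021 -0.012  0.034]
```

View pics/scene4.png

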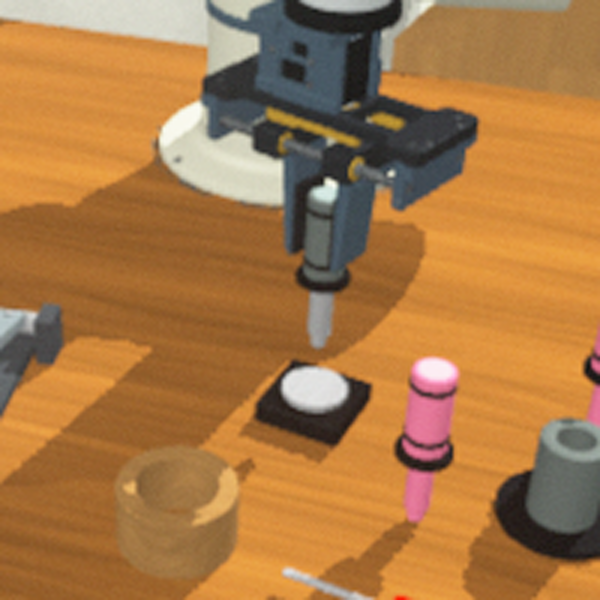

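Request:
drive_tool(steps="0 0 0.015 0 0 0 0;0 0 0.012 0 0 0 0;0 0 0.006 0 0 0 0;0 0 0 0 0 0 0;0 0 0 0 0 0 0")

```text
time: 6.35
eef_pos: [448.5, 153.9, 300.0]
orientation: [[0.373, 0.0, -0.928], [0.928, 0.0, 0.373], [0.0, -1.0, -0.0]]
wrist_force: [0.2, -0.1, -1.3]
gripper_width: 29.4
```

Request:
drive_tool(steps="0 0 0.003 0 0 0 0;0 0 0.003 0 0 0 0;0 0 0.002 0 0 0 0;0 0 0 0 0 0 0;0 0 0 0 0 0 0;0 0 0 0 0 0 0")

```text
time: 7.1
eef_pos: [448.5, 153.9, 291.8]
orientation: [[0.373, 0.0, -0.928], [0.928, 0.0, 0.373], [0.0, -1.0, -0.0]]
wrist_force: [1.5, 0.8, 0.5]
gripper_width: 29.1
```

Run:
```python
from h import *
im=snapshot("scene");cv2.imwrite("pics/scene5.png",cv2.resize(im[150:270,270:390],None,fx=5,fy=5,interpolation=cv2.INTER_CUBIC))
o=get_obs();print(o['eef_pos'],o['wrist_force'],o['gripper_width'],o['moment'])
```

```text
[448.468 153.845 291.821] [1.839 1.919 2.046] 29.676031998513885 [ 0.18  -0.308  0.005]
```

View pics/scene5.png

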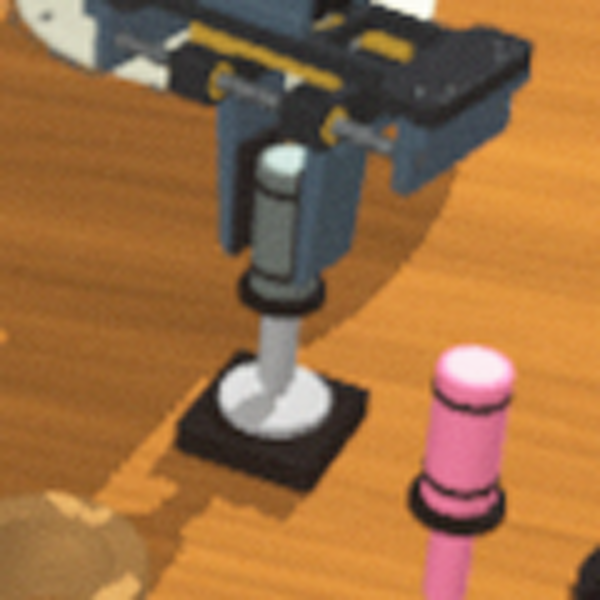

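Request:
drive_tool(steps="0 0 0 0 0 0 0;0 0 0 0 0 0 0;0 0 0 0 0 0 0;0 0 0 0 0 0 0;0 0 0 0 0 0 0;0 0 0 0 0 0 0")

```text
time: 7.9
eef_pos: [448.4, 153.8, 291.7]
orientation: [[0.373, 0.0, -0.928], [0.928, -0.0, 0.373], [0.0, -1.0, -0.0]]
wrist_force: [1.7, 1.5, 1.4]
gripper_width: 29.5
```

Request:
drive_tool(steps="0 0 0 0 0 0 0;0 0 0 0 0 0 0;0 0 0 0 0 0 0")

```text
time: 8.28
eef_pos: [448.4, 153.8, 291.7]
orientation: [[0.373, -0.0, -0.928], [0.928, -0.0, 0.373], [-0.0, -1.0, -0.0]]
wrist_force: [0.7, 0.7, 1.3]
gripper_width: 29.8
```

Request:
drive_tool(steps="0 0 -0.01 0 0 0 0;0 0 -0.03 0 0 0 0;0 0 -0.04 0 0 0 0;0 0 -0.05 0 0 0 0;0 0 -0.05 0 0 0 0;0 0 0 0 0 0 0;0 0 0 0 0 0 0")

```text
time: 9.15
eef_pos: [447.8, 153.7, 471.2]
orientation: [[0.373, -0.001, -0.928], [0.928, -0.0, 0.373], [-0.001, -1.0, 0.001]]
wrist_force: [0.1, 0.1, -2.4]
gripper_width: 29.5
```

Run:
```python
from h import *
im=snapshot("scene");cv2.imwrite("pics/scene6f.png",im);cv2.imwrite("pics/scene6.png",cv2.resize(im[80:240,240:400],None,fx=4,fy=4,interpolation=cv2.INTER_CUBIC))
o=get_obs();print(o['eef_pos'],o['wrist_force'],o['gripper_width'],o['moment'],o['time'])
p=o['eef_pos'];b=p[2]-272.
for z in (0,60,130):print(proj("scene",(p[0]+7.5,p[1]+3.5,b+z)), (proj("scene",(p[0]+7.5,p[1]+3.5,b+z))-[240,80])*4)
def tri2(s,t):
    a,u=ray("scene",s);a=a-[7.5,3.5,0];b,v=ray("top",t)
    k=np.linalg.lstsq(np.c_[u,-v],b-a,rcond=None)[0];p,q=a+u*k[0],b+v*k[1];return (p+q)/2,np.linalg.norm(p-q)
S2=lambda x,y:((x+.5)/4+69.5,(y+.5)/4+169.5); T2=lambda x,y:((x+.5)/4+319.5,(y+.5)/3.8+124.5)
P=[]
for k,s,t in [("ring",S2(406,175),T2(313,270)),("c1",S2(168,172),T2(538,166)),("c2",S2(273,126),T2(535,345)),
  ("corner ur",S2(32,200),T2(615,49)),("corner ul",S2(508,263),T2(103,111)),("rivul",S2(495,245),T2(128,128))]:
    r=tri2(s,t);print(k,r);P.append(r[0])
P=np.array(P)
c=P.mean(0);n=np.linalg.svd(P-c)[2][2];n*=np.sign(n[2]);print(n,(P-c)@n,np.degrees(np.arccos(n[2])),np.degrees(np.arctan2(n[1],n[0])))
```

```text
[447.837 153.678 470.655] [-0.021  0.32  -2.99 ] 29.71169538995841 [ 0.041 -0.002  0.038] 9.2
[330.431 162.374] [361.724 329.496]
[332.496 135.622] [369.983 222.487]
[335.12  101.613] [380.482  86.453]
ring (array([ 581.751, -164.128,   80.76 ]), np.float64(0.13939693011036178))
c1 (array([ 637.625, -275.555,   92.069]), np.float64(0.8360281603249162))
c2 (array([ 546.343, -279.732,   65.73 ]), np.float64(0.22870436013164847))
corner ur (array([ 697.608, -310.879,  105.096]), np.float64(0.9927212073794935))
corner ul (array([658.813, -55.275, 104.082]), np.float64(1.196604395154383))
rivul (array([649.524, -67.441, 105.381]), np.float64(0.8863370612124991))
[-0.26  -0.042  0.965] [-0.02   1.019 -0.508 -0.522 -2.071  2.102] 15.25226994162367 -170.88924619491817
```

View pics/scene6.png

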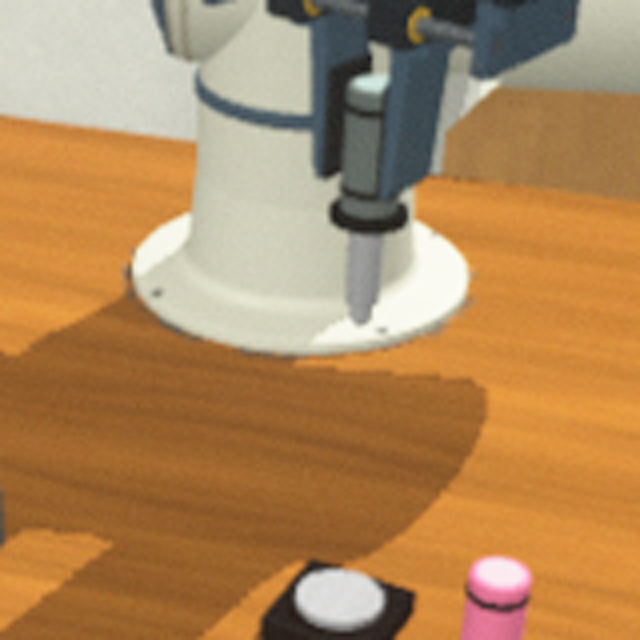

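Run:
```python
from h import *
T2=lambda x,y:((x+.5)/4+319.5,(y+.5)/3.8+124.5)
h=np.array([np.cos(np.radians(8.3)),np.sin(np.radians(8.3))])
A=onz("top",T2(135,520),32);B=onz("top",T2(665,457),32);print(A,B,A[:2]@h,B[:2]@h,np.degrees(np.arctan2((A-B)[0],(B-A)[1]*-1)))
E1=onz("top",T2(148,504),38);E2=onz("top",T2(648,440),38);print("face low edge",E1,E2,E1[:2]@h,E2[:2]@h)
R=onz("top",T2(313,270),80.8);print(R,R[:2]@h)
U=onz("top",T2(103,111),104);V=onz("top",T2(615,49),104);print(U[:2]@h,V[:2]@h, U,V)
# circle aspect ratio in scene picture is a slope check
b=cv2.imread("pics/top0.png");a=cv2.imread("pics/scene0.png")
w=a[203:225,158:186];print(w.max(axis=2))
```

```text
[451.736 -82.135  32.   ] [ 491.179 -359.188   32.   ] 435.14820271167946 434.1831648590185 -8.102418128395765
face low edge [460.148 -87.833  38.   ] [ 499.717 -347.881   38.   ] 442.6490311692582 444.2640898037304
[ 581.711 -164.049   80.8  ] 551.9363534439582
644.1423329705852 645.9806646607431 [659.108 -55.85  104.   ] [ 698.326 -311.941  104.   ]
[[196 197 197 199 197 199 201 198 196 200 197 200 200 200 199 198 197 198
  199 198 199 200 198 204 201 200 200 200]
 [194 198 195 196 195 199 199 193 196 197 198 197 198 198 197 198 199 200
  202 199 198 201 201 199 198 200 201 200]
 [195 196 197 198 197 194 194 197 196 200 198 198 194 198 192 195 198 202
  199 197 198 201 203 200 202 200 199 201]
 [195 196 196 193 198 196 198 198 196 197 196 197 199 193 199 199 197 197
  196 196 197 201 202 200 199 197 199 198]
 [194 193 196 196 194 195 198 195 194 195 195 196 197 195 197 199 198 197
  199 198 199 197 200 202 201 198 198 195]
 [195 195 196 197 196 192 196 195 196 198 196 196 198 198 199 198 200 196
  198 193 195 197 200 201 201 202 197 197]
 [193 193 195 192 195 191 196 194 198 198 19
[... 1128 characters left out ...]
197 197 195 196 198 196 196 196 200 197 196 199 200 199 200 197 197 203
  200 204 201 202 203 205 201 201 200 202]
 [196 197 193 197 197 197 197 197 199 198 196 195 198 200 197 199 197 200
  204 203 202 201 202 201 202 200 201 202]
 [200 198 198 193 194 196 197 199 197 197 198 200 201 200 200 198 200 199
  200 202 201 204 203 203 200 204 204 203]
 [195 196 194 198 195 198 198 197 199 197 200 199 202 201 206 204 204 203
  203 201 202 206 203 204 202 201 204 205]
 [197 196 195 197 197 199 198 199 198 199 201 201 199 203 201 202 200 202
  201 203 203 203 199 203 202 202 206 206]
 [197 198 195 200 199 201 203 198 200 203 200 202 200 201 203 200 202 204
  204 201 202 202 202 202 201 204 204 205]]
```

Request:
drive_tool(steps="0 -0.0415 0 -0.0238 0 0 0;0 -0.0415 0 -0.0238 0 0 0;0 -0.0415 0 -0.0238 0 0 0;0 -0.0415 0 -0.0238 0 0 0;0 -0.0415 0 -0.0238 0 0 0;0 -0.0415 0 -0.0238 0 0 0;0 -0.0415 0 -0.0238 0 0 0;0 0 0 0 0 0 0")

```text
time: 10.2
eef_pos: [494.8, -180.6, 469.9]
orientation: [[0.376, -0.003, -0.927], [0.927, 0.001, 0.376], [-0.0, -1.0, 0.003]]
wrist_force: [1.1, 0.9, -2.3]
gripper_width: 29.7
```

Request:
drive_tool(steps="0 0 0 0 -6.7 0 -3.9;0 0 0 0 -6.7 0 -3.9;0 0 0 0 0 0 0;0 0 0 0 0 0 0;0 0 0 0 0 0 0")

```text
time: 10.82
eef_pos: [495.0, -177.6, 471.4]
orientation: [[0.354, 0.262, -0.898], [0.926, 0.039, 0.377], [0.134, -0.964, -0.229]]
wrist_force: [-0.6, 0.2, -1.6]
gripper_width: 29.1
```

```bash
cat > plan.py <<'E'
from h import *
import sys
def go(n,ring,dist,L=272.7):
    o=get_obs();R=o['orientation'];p=o['eef_pos'];t=np.array(ring)+n*(dist+L)
    ax=np.cross(R[:,1],-n);ang=np.degrees(np.arcsin(np.linalg.norm(ax)))
    print("t",o['time'],"p",p,"f",o['wrist_force'],"tiltdir",R[:,1],"w",o['gripper_width'])
    print("tip now",p+L*R[:,1],"height over plane",(p+L*R[:,1]-ring)@n)
    print("shift tool mm",R.T@(t-p),"turn",ang*(R.T@(ax/max(1e-9,np.linalg.norm(ax)))))
E
python3 - <<'E'
from plan import *
a,y=np.radians([15.5,8.2]);n=np.array([-np.sin(a)*np.cos(y),-np.sin(a)*np.sin(y),np.cos(a)])
go(n,(581.9,-164.5,80.8),50)
E
```

```text
t 10.825 p [ 494.957 -177.635  471.398] f [-0.568  0.157 -1.634] tiltdir [ 0.262  0.039 -0.964] w 29.13129201515655
tip now [ 566.444 -167.018  208.449] height over plane 127.1909893477958
shift tool mm [-9.31  77.236 17.114] turn [-0.147 -0.    -0.009]
```

Request:
drive_tool(steps="0 -0.0047 0.0386 0.0086 0 0 0;0 -0.0047 0.0386 0.0086 0 0 0;0 0 0 0 0 0 0;0 0 0 0 0 0 0;0 0 0 0 0 0 0;0 0 0 0 0 0 0")

```text
time: 11.58
eef_pos: [496.6, -177.2, 393.2]
orientation: [[0.354, 0.266, -0.897], [0.925, 0.038, 0.377], [0.134, -0.963, -0.233]]
wrist_force: [0.3, -0.5, -2.8]
gripper_width: 29.4
```

Run:
```python
from plan import *
a,y=np.radians([15.5,8.2]);n=np.array([-np.sin(a)*np.cos(y),-np.sin(a)*np.sin(y),np.cos(a)])
go(n,(581.9,-164.5,80.8),0)
for s,x0,y0,w,hh in(("scene",60,80,200,190),("top",300,110,200,170)):
    im=snapshot(s);cv2.imwrite(f"pics/{s}7f.png",im);cv2.imwrite(f"pics/{s}7.png",cv2.resize(im[y0:y0+hh,x0:x0+w],None,fx=3,fy=3,interpolation=cv2.INTER_CUBIC))
```

```text
t 11.575 p [ 496.618 -177.165  393.183] f [ 0.327 -0.481 -2.772] tiltdir [ 0.266  0.038 -0.963] w 29.418637766290388
tip now [ 569.151 -166.841  130.509] height over plane 51.36232759459163
shift tool mm [ 0.104 51.361  0.61 ] turn [ 0.087 -0.     0.019]
```

View pics/scene7.png

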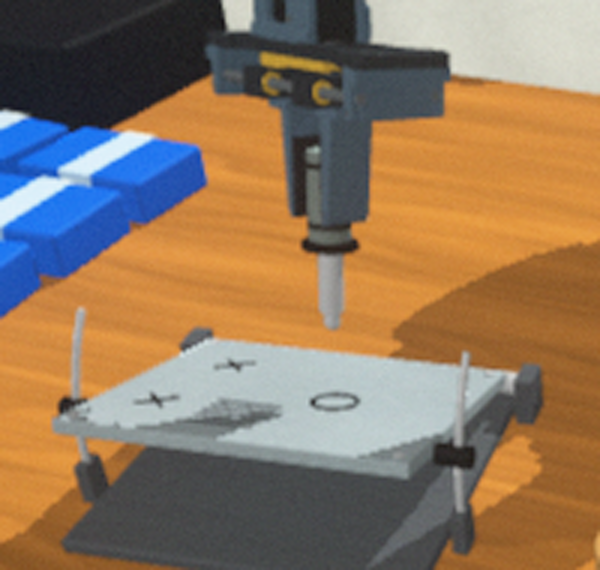

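View pics/top7.png

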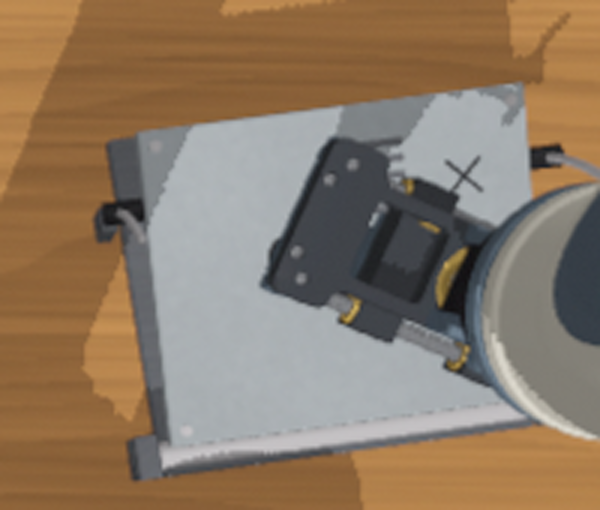

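Run:
```python
from plan import *
s=lambda x,y:np.array([(x+.5)/3-.5+60,(y+.5)/3-.5+80])
tip=np.array([569.15,-166.8,130.5]);tp=s(332,328);print(tp,proj("scene",tip))
d=tp-proj("scene",tip)
for z in(72,75,78,81,84):
    P=onz("top",(397.7,195.8),z);print(z,P,"pred px",proj("scene",P)+d,"seen",s(334,401))
im=cv2.imread("pics/scene7f.png");cv2.imwrite("pics/z7.png",cv2.resize(im[140:240,110:230],None,fx=6,fy=6,interpolation=cv2.INTER_CUBIC))
```

```text
[170.333 189.   ] [170.481 189.114]
72 [ 583.417 -166.324   72.   ] pred px [170.764 214.619] seen [171.    213.333]
75 [ 582.752 -165.426   75.   ] pred px [171.085 213.431] seen [171.    213.333]
78 [ 582.087 -164.528   78.   ] pred px [171.406 212.239] seen [171.    213.333]
81 [ 581.422 -163.63    81.   ] pred px [171.729 211.043] seen [171.    213.333]
84 [ 580.758 -162.733   84.   ] pred px [172.053 209.844] seen [171.    213.333]
```

View pics/z7.png

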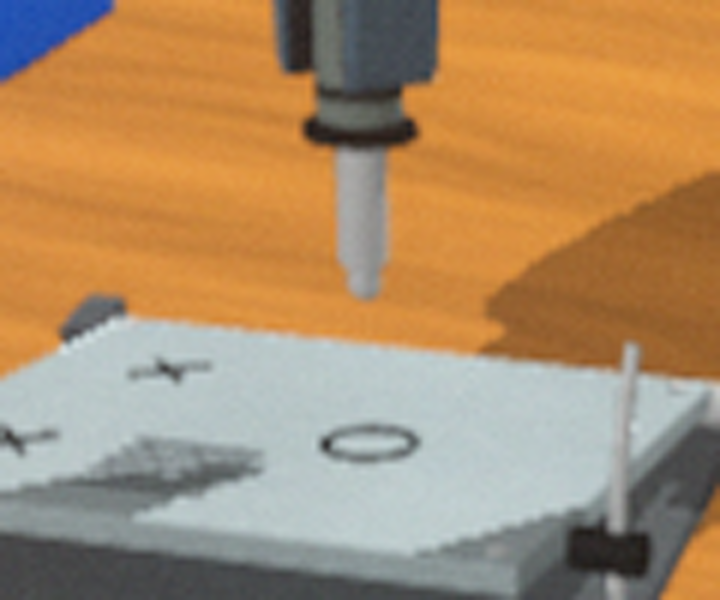

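Run:
```python
from plan import *
a,y=np.radians([15.4,8.2]);n=np.array([-np.sin(a)*np.cos(y),-np.sin(a)*np.sin(y),np.cos(a)])
go(n,(582.7,-165.4,75),8)
```

```text
t 11.675 p [ 496.483 -177.119  392.734] f [-0.288 -0.102 -1.865] tiltdir [ 0.265  0.038 -0.963] w 29.50395464458263
tip now [ 568.846 -166.689  130.017] height over plane 56.73228690940043
shift tool mm [-0.916 48.73   0.188] turn [0.131 0.    0.076]
```

Request:
drive_tool(steps="0 -0.001 0.02 0 0 0 0;0 0 0.015 0 0 0 0;0 0 0.01 0 0 0 0;0 0 0 0 0 0 0;0 0 0 0 0 0 0;0 0 0 0 0 0 0")

```text
time: 12.42
eef_pos: [508.0, -176.3, 349.1]
orientation: [[0.354, 0.265, -0.897], [0.925, 0.038, 0.377], [0.134, -0.963, -0.232]]
wrist_force: [0.5, -0.8, -2.9]
gripper_width: 29.4
```

Run:
```python
from plan import *
a,y=np.radians([15.4,8.2]);n=np.array([-np.sin(a)*np.cos(y),-np.sin(a)*np.sin(y),np.cos(a)])
go(n,(582.7,-165.4,75),0)
im=snapshot("scene");cv2.imwrite("pics/z8.png",cv2.resize(im[140:240,110:230],None,fx=6,fy=6,interpolation=cv2.INTER_CUBIC))
```

```text
t 12.425 p [ 508.025 -176.309  349.092] f [ 0.541 -0.81  -2.893] tiltdir [ 0.265  0.038 -0.963] w 29.405926738735367
tip now [ 580.345 -165.853   86.365] height over plane 11.59292255389038
shift tool mm [ 0.097 11.592  0.123] turn [ 0.12  -0.     0.078]
```

View pics/z8.png

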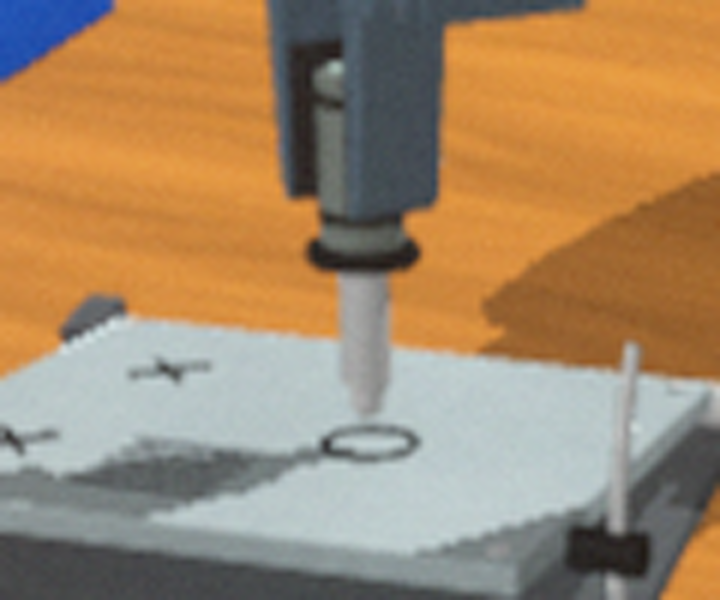

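Request:
drive_tool(steps="0 0 0.005 0 0 0 0;0 0 0.004 0 0 0 0;0 0 0.001 0 0 0 0;0 0 0 0 0 0 0;0 0 0 0 0 0 0;0 0 0 0 0 0 0")

```text
time: 13.22
eef_pos: [510.6, -175.9, 339.1]
orientation: [[0.354, 0.265, -0.897], [0.925, 0.039, 0.377], [0.134, -0.964, -0.231]]
wrist_force: [0.1, -0.1, -2.4]
gripper_width: 29.4
```

Request:
drive_tool(steps="0 0 0.001 0 0 0 0;0 0 0.001 0 0 0 0;0 0 0.001 0 0 0 0;0 0 0 0 0 0 0;0 0 0 0 0 0 0;0 0 0 0 0 0 0")

```text
time: 13.98
eef_pos: [511.4, -175.7, 336.1]
orientation: [[0.354, 0.265, -0.897], [0.925, 0.039, 0.377], [0.134, -0.964, -0.231]]
wrist_force: [-0.5, -0.8, 0.1]
gripper_width: 29.3
```

Run:
```python
from plan import *
a,y=np.radians([15.4,8.2]);n=np.array([-np.sin(a)*np.cos(y),-np.sin(a)*np.sin(y),np.cos(a)])
go(n,(582.7,-165.4,75),0)
print(get_obs()['moment'])
im=snapshot("scene");cv2.imwrite("pics/z9.png",cv2.resize(im[140:240,110:230],None,fx=6,fy=6,interpolation=cv2.INTER_CUBIC))
```

```text
t 13.975 p [ 511.422 -175.741  336.117] f [-0.514 -0.793  0.072] tiltdir [ 0.265  0.039 -0.964] w 29.326637199127124
tip now [ 583.58  -165.195   73.349] height over plane -1.8310237250966603
shift tool mm [ 0.111 -1.831 -0.052] turn [ 0.08  -0.     0.082]
[-0.081  0.16  -0.02 ]
```

View pics/z9.png

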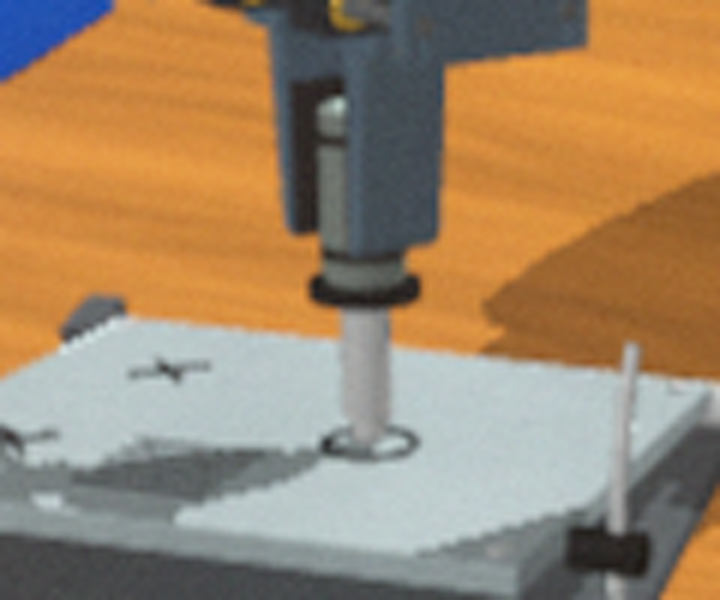

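Request:
drive_tool(steps="0 0 0.001 0 0 0 0;0 0 0.001 0 0 0 0;0 0 0 0 0 0 0;0 0 0 0 0 0 0")

```text
time: 14.52
eef_pos: [512.0, -175.7, 334.1]
orientation: [[0.354, 0.265, -0.897], [0.925, 0.039, 0.377], [0.134, -0.964, -0.231]]
wrist_force: [-0.2, -0.9, 0.6]
gripper_width: 29.4
```

Request:
drive_tool(steps="0 0 0 0 0 0 0")

```text
time: 14.65
eef_pos: [512.0, -175.7, 334.2]
orientation: [[0.354, 0.265, -0.897], [0.925, 0.039, 0.377], [0.134, -0.964, -0.231]]
wrist_force: [-0.3, 0.2, 0.4]
gripper_width: 29.7
```

Request:
drive_tool(steps="0 0 0 0 0 0 0")

```text
time: 14.78
eef_pos: [511.9, -175.7, 334.2]
orientation: [[0.354, 0.265, -0.897], [0.925, 0.039, 0.377], [0.134, -0.964, -0.231]]
wrist_force: [-1.4, 0.1, 0.3]
gripper_width: 29.5
```

Request:
drive_tool(steps="0 0 0 0 0 0 0")

```text
time: 14.9
eef_pos: [511.9, -175.7, 334.2]
orientation: [[0.354, 0.265, -0.897], [0.925, 0.039, 0.377], [0.134, -0.964, -0.231]]
wrist_force: [-0.5, -0.7, 0.1]
gripper_width: 29.5
```

Request:
drive_tool(steps="0 0 0 0 0 0 0")

```text
time: 15.02
eef_pos: [511.9, -175.7, 334.2]
orientation: [[0.354, 0.265, -0.897], [0.925, 0.039, 0.377], [0.134, -0.964, -0.231]]
wrist_force: [-0.9, -0.6, 0.5]
gripper_width: 29.6
```

Run:
```python
from plan import *
a,y=np.radians([15.4,8.2]);n=np.array([-np.sin(a)*np.cos(y),-np.sin(a)*np.sin(y),np.cos(a)])
go(n,(582.7,-165.4,75),0)
F=[]
for i in range(10):
    im=snapshot("scene");o=get_obs();F.append(np.r_[o['wrist_force'],o['moment']])
F=np.array(F);print(F.mean(0),F.std(0))
cv2.imwrite("pics/z10.png",cv2.resize(im[140:240,110:230],None,fx=6,fy=6,interpolation=cv2.INTER_CUBIC))
```

```text
t 15.025 p [ 511.948 -175.686  334.161] f [-0.888 -0.555  0.512] tiltdir [ 0.265  0.039 -0.964] w 29.599357404985092
tip now [ 584.093 -165.14    71.389] height over plane -3.8570949680377167
shift tool mm [ 0.137 -3.857 -0.052] turn [0.078 0.    0.081]
[-0.252 -0.409  0.644 -0.046  0.136 -0.013] [0.522 0.571 0.387 0.023 0.024 0.023]
```

View pics/z10.png

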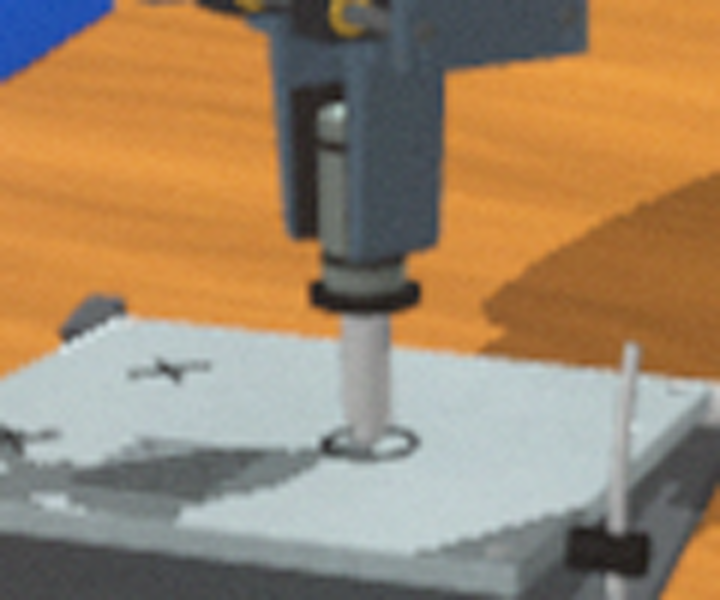

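Run:
```python
from cell import *
print(sign_off()); o=get_obs();print(o['time'],o['eef_pos'],o['wrist_force'],o['gripper_width'])
```

```text
the job is handed in; nothing more can be done
None
the job is handed in; nothing more can be done
```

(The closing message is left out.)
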